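# Widen the telescopic spice rack by one detent and add the spare jar

### The job

Widen the spice rack so that the spare jar fits: press the rack's spring pin flush, slide the sleeve with its end board outwards past it and on until the pin springs up in the sleeve's next hole. Then stand the spare jar upright in the row between the two end boards, beside the two jars that are already there. Do not wrench the sleeve against the pin, and leave the other things on the worktop where they are.

Things in the scene. Friction and masses are not known exactly. Their poses are not given: they have to be found in the camera images.
- rack: Telescopic spice rack, fixed to the worktop. Origin on the worktop under the axis of its level tube, which lies along the rack's y. From the grey foot (44 mm wide, 64 high, y = +106 to +140 mm) an inner steel tube runs towards -y inside a square aluminium sleeve (x = -17 to +17 mm, underside 24 mm, flat top 58 mm above the worktop) that slides outwards, towards the rack's -y.
- fixed_board (a point): Point at worktop height on the inner face of the fixed wooden end board (62 mm high, rack x = 22 to 88 mm), in the middle of the jar row (rack x = 60 mm). Axes as the rack's. The jars stand directly on the worktop in a row along the sleeve on its +x side, between this board and the one on the sleeve, which faces it towards -y.
- slider (a joint): How far the sleeve with its board is slid outwards (m); 0 = at its first hole; far stop 0.085. Play 1.5 mm with the pin up; 2 N friction. Its one other hole is in a steel plate let into its top on the foot side of the pin. Its setting differs each time: the pin springs up in it somewhere from 0.048 to 0.068 and locks the sleeve both ways, felt as a sudden stop (slid fast, it may skip past).
- slider_grip (a point): Point on the middle of the sleeve's flat top, 28 mm short of its outer end; moves with it; axes as the rack's. From 30 mm on the foot side of this point to 28 mm beyond it the sleeve is plain (34 mm wide and high, 24 mm of air beneath; end cap 36 mm wide on the last 12 mm) and can be gripped across its width (rack x) from above.
- slider_board (a point): Point at worktop height on the inner face (the one that faces the fixed board) of the sliding end board, in the middle of the jar row (rack x = 60 mm); moves with the sleeve; its axes are the rack's. The board is 10 mm thick. At the start the space between the boards is 105 mm.
- pin (a joint): How far the spring pin is pressed in (m): 0 = out, 8 mm proud of the sleeve's top; 0.008 = flush; about 0.0105 = ducked under the sleeve's wall; end stop 0.014. The spring takes about 4 N at first and 6 N when flush. Well short of flush it locks the sleeve; flush, its dome lets the sleeve ride over it at a sideways push of about 12 N.
- pin_top (a point): Top of the steel spring pin: upright, dome-ended, 14 mm diameter, carried by the inner tube, so it does not slide with the sleeve. At the start it stands up through a 17 mm hole in the sleeve's top, 66 mm above the worktop. It moves straight down when pressed. Once the sleeve has moved some 8 mm, the wall holds the pin down by itself.
- ridge (a point): Foot of a plastic thumb ridge across the sleeve's top, at the middle of the face that looks to the pin; moves with the sleeve. 34 mm across, 7 thick, 9 high; at the start this face is 16 mm outwards (-y) of the pin's axis. A fingertip that holds the pin flush, flat on the sleeve's top, can push the sleeve outwards by this ridge.
- spare_jar: Spice jar with a screw cap, 45 mm diameter, 106 mm high (cap: the top 21 mm), standing alone on the worktop to the right of the rack. Origin: centre of its underside.
- jar_a: Spice jar like the spare one (45 mm diameter, 106 mm high) standing in the rack, next to the fixed board. Origin: centre of its underside.
- jar_b: Spice jar like the spare one (45 mm diameter, 106 mm high) standing in the rack between the first jar and the sliding board. Origin: centre of its underside.
- tea_box: Bystander: upright carton 63 x 77 x 112 mm; origin under its centre.
- sugar_tin: Bystander: round canister with a lid, 68 mm diameter, 100 mm high; origin under its centre.
- pepper_mill: Bystander: wooden pepper mill, 58 mm diameter, 130 mm high; origin under its centre.
- tomato_tin: Bystander: low food tin, 75 mm diameter, 58 mm high; origin under its centre.
- salt_shaker: Bystander: salt shaker, 44 mm diameter, 90 mm high; origin under its centre.
- timer: Bystander: round kitchen timer, 61 mm diameter, 49 mm high; origin under its centre.

How it is judged:
By the outcome, as a careful person would: the job done as asked, in the order asked, and still so for the second after the job is handed in, with the robot touching nothing.
It also fails if it takes over 56 s, if anything falls off the work surface, if the arm or the gripper's body presses on something with over 40 N, if the wrist force passes 120 N, or if a joint passes its speed limit or range.

### The arm

A 6-joint arm with a two-finger parallel gripper is mounted at the origin on a cart in front of the work surface, level with it; the furniture and walls round the work are solid. World frame = base frame: x ahead of the robot, y to its left, z up, the work surface at z = 0. Lengths are in m, angles in rad, forces in N, time in s.
With the tool pointing down it reaches from about 0.35 to 0.925 m from the base axis. Payload 6.4 kg.
Tool frame: the origin (TCP) lies midway between the tips of the shut fingers; the grasp point (between the pads) lies 19 mm behind it; z points along the fingers, y is the line along which they close (so a half turn about z gives the same grasp; the last joint's range is limited). The gripper opens to 94 mm and grips with 3 to 60 N. Pads are 16 mm wide; open, the fingers measure 119 mm over their backs; the gripper's body (75 mm by 177 mm) begins 78 mm behind the grasp point.
Start: joints at [1.131, 0.245, 1.558, -0, 1.339, -0.174], TCP at [0.171, 0.627, 0.205] pointing down, gripper open.
Joint ranges: [-3.13, 3.13], [-1.02, 2.26], [0.13, 2.54], [-0.95, 4.09], [0.21, 2.88], [-2.74, 2.74]. Speed limits (rad/s): [2.57, 2.57, 3.14, 3.14, 3.14, 3.14].

### API

Orientations are given as a unit quaternion [w, x, y, z].
In Python, from plant import telemetry, optics, ctrl gives the robot as it stands.
- The arm moves only by the tool carry_out, never from a script. Its arguments are lists of equal length, an entry for each row: "dp": the shift along the world's x, y, z in m, a list of three; "dr": the turn, a rotation vector about the world's x, y, z in degrees, a list of three. A call has 1 to 10 rows; each row shifts and turns the commanded pose from where the row before left it; what a row does not reach is not made up. A row lasts 1/8 s, in which the tool goes at most 62.5 mm and 10.7 degrees, less where a joint would pass 70% of its speed; a pose out of reach is approached as far as the arm can. A call with a gripper value outside its range is refused whole. "hand" is the opening, from -1 (shut) to 1 (fully open), set as the call begins (left out, the last holds). The fingers move at their own pace and stop on an object; "newtons" is the grip in N (left out, the last holds). Time passes only in rows, so rows that do not move let the fingers close. It gives the time, the measured TCP pose, the force, the opening and the grip force at its end, in the units of the state.
- telemetry.get_obs(): the state, without advancing time (a new reading comes with each control period).
- optics.camera(name): name is "scene" or "top" or "wrist"; returns (picture, depth): 420x560x3 uint8, blue, green, red; 420x560 float32, m along the optical axis (not along the pixel's ray), 0 where there is no reading.
- optics.camera_params(name): a dict with "fx", "fy", "cx", "cy" (pixels), "R" (3x3) and "t" (3): a world point X has camera coordinates R X + t; the wrist camera has in their place "hand_eye" (4x4, takes a point from camera to tool coordinates, whose origin is the TCP and whose axes are the flange's). Camera axes: x right, y down, z forward; pixel columns grow to the right and rows downward; lengths in m; the calibration is good to about 2 mm. A picture is of the moment at which its call begins: read the wrist's pose just before it. camera_params takes no time and is no camera call.
- ctrl.finish_job(): hands the job in; it is judged then, once.
The state is a dict: "time_s": time; "q": joint angles; "qvel": joint speeds; "joint_torque": joint torques, N m; "ee_pos": TCP position; "tool_rot": TCP orientation; "wrist_force": force on the tool from outside, world axes, zero at the start; "wrist_torque": the same for the moment, N m; "opening": finger opening in m; "grasp_force": force on a finger pad.
Only numpy, scipy, OpenCV 4.12 (cv2) and the standard library are available. Lean on these libraries where they do the work, as an engineer would, in place of code of your own. Each camera call takes 0.05 s, during which the arm holds its last target. There are 200 camera calls.

## Working session

There is one attempt and no reset: what is moved stays moved. The work goes in short steps, Python scripts to look and compute and a tool call to move; the robot and the scene stay as the last step left them, time stands still between calls to the robot, and variables do not carry over. Pictures are saved under pics/ and viewed, at most 10 in all, crops included, and the job is handed in when it is done.

Besides the shell and the picture viewer there is one more tool, called as a command line: name --argument value ..., lists and objects as JSON in quotes. carry_out: Moves the arm, as the interface text tells. Its arguments: {"type":"object","properties":{"dp":{"type":"array"},"dr":{"type":"array"},"hand":{"type":"number"},"newtons":{"type":"number"}},"required":["dp","dr"]}

```bash
mkdir -p pics; ls; cat > h.py <<'E'
import numpy as np, cv2
from plant import telemetry, optics, ctrl
def snap(n):
    im,d=optics.camera(n); return im,d,optics.camera_params(n)
def cloud(d,p,R=None,t=None):
    v,u=np.mgrid[:d.shape[0],:d.shape[1]]
    c=np.stack([(u-p['cx'])/p['fx']*d,(v-p['cy'])/p['fy']*d,d],-1)
    return (c-np.array(p['t']))@np.array(p['R'])
E
python3 - <<'E'
from h import *
o=telemetry.get_obs(); print({k:np.round(v,3) for k,v in o.items()})
for n in("scene","top"):
    im,d,p=snap(n); cv2.imwrite(f'pics/{n}0.png',im); np.savez(f'{n}0.npz',im=im,d=d)
    R=np.array(p['R']);print(n,p['fx'],p['cx'],p['cy'],np.round(-R.T@p['t'],3),np.round(R,2).tolist())
print(optics.camera_params('wrist'))
E
```

```text
pics
{'time_s': np.float64(0.0), 'q': array([ 1.131,  0.246,  1.559,  0.   ,  1.339, -0.174]), 'qvel': array([-0.001,  0.001, -0.   , -0.001,  0.001,  0.002]), 'joint_torque': array([-1.0000e-03, -4.1583e+01, -3.1460e+01,  6.9000e-02,  3.3000e-02,
       -0.0000e+00]), 'ee_pos': array([0.17 , 0.627, 0.204]), 'tool_rot': array([-0.   ,  0.133,  0.991, -0.001]), 'wrist_force': array([-0.867,  0.197, -0.201]), 'wrist_torque': array([-0.047, -0.035,  0.036]), 'grasp_force': np.float64(0.0), 'opening': np.float64(0.095)}
scene 450.83164896340725 282.0446196516136 205.68409568114785 [-0.34  -0.68   0.851] [[0.47, -0.88, -0.02], [-0.53, -0.26, -0.81], [0.71, 0.39, -0.59]]
top 420.071391147057 275.76200938210894 211.00364643443208 [ 0.466 -0.145  1.195] [[0.03, -1.0, 0.01], [-1.0, -0.03, -0.07], [0.07, -0.01, -1.0]]
{'fx': 349.86359482675294, 'fy': 349.86359482675294, 'cx': 274.21789468722363, 'cy': 213.8035341969325, 'hand_eye': array([[ 8.31967537e-04, -9.57982573e-01, -2.86825205e-01,
         8.37407072e-02],
       [ 9.99998132e-01,  2.96628978e-04,  1.90987606e-03,
         2.96663733e-04],
       [-1.74454731e-03, -2.86826258e-01,  9.57981030e-01,
        -1.78549723e-01],
       [ 0.00000000e+00,  0.00000000e+00,  0.00000000e+00,
         1.00000000e+00]])}
```

View pics/scene0.png

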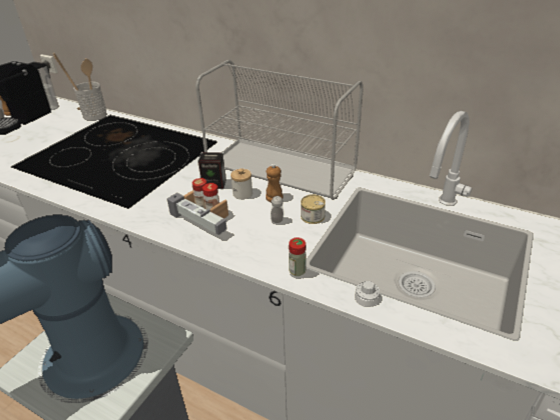

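View pics/top0.png

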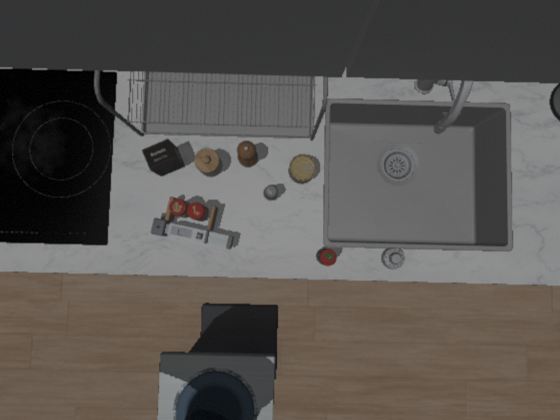

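The scene view shows the rack at (200,212), the spare jar at (298,257), and the bystanders behind the rack. In the top view the foot is at (158,227), the sleeve end at (232,240), the jars at (178,207) and (197,211), and the spare jar at (327,257).

```bash
python3 - <<'E'
from h import *
p=optics.camera_params('top'); z=np.load('top0.npz'); P=cloud(z['d'],p); im=z['im']
for n,(u,v) in dict(foot=(158,227),pin=(200,236),slend=(230,240),jarA=(178,207),jarB=(197,211),fixb=(169,208),slb=(212,217),spare=(327,257),spare2=(327,262),shaker=(272,192),timer=(393,258),tea=(163,156),tomato=(302,168),sugar=(208,160),mill=(247,152)).items(): print(n,np.round(P[v,u],3))
c=cv2.resize(im[180:280,130:350],None,fx=3.6,fy=3.6,interpolation=cv2.INTER_CUBIC); cv2.imwrite('pics/crop0.png',c)
# red caps
hsv=cv2.cvtColor(im,cv2.COLOR_BGR2HSV); m=((hsv[...,0]<8)|(hsv[...,0]>172))&(hsv[...,1]>140)&(hsv[...,2]>60)
n,l,s,c=cv2.connectedComponentsWithStats(m.astype(np.uint8))
for i in range(1,n):
    if s[i,4]>20: print(c[i],s[i],np.round(np.median(P[l==i],0),3))
# sleeve region
mm=(P[...,2]>0.045)&(P[...,2]<0.075)&(np.arange(420)[:,None]>215)&(np.arange(420)[:,None]<252)&(np.arange(560)>140)&(np.arange(560)<240)
Q=P[mm]; print(len(Q)); r=cv2.minAreaRect((Q[:,:2]*1000).astype(np.float32)); print(r)
E
```

```text
foot [0.499 0.163 0.063]
pin [0.478 0.05  0.06 ]
slend [ 0.469 -0.031  0.061]
jarA [0.551 0.103 0.104]
jarB [0.542 0.053 0.105]
fixb [0.548 0.125 0.109]
slb [0.53  0.019 0.063]
spare [ 0.432 -0.288  0.101]
spare2 [ 0.419 -0.287  0.108]
shaker [ 0.599 -0.141  0.09 ]
timer [ 0.432 -0.474  0.05 ]
tea [0.683 0.146 0.111]
tomato [ 0.672 -0.221  0.053]
sugar [0.679 0.031 0.093]
mill [ 0.698 -0.073  0.117]
[177.35365854 206.63414634] [170 200  15  15  82] [0.554 0.101 0.105]
[194.95483871 210.6516129 ] [187 203  17  16 155] [0.544 0.057 0.105]
[327.19834711 257.49586777] [320 250  16  15 121] [ 0.429 -0.287  0.105]
1183
((501.5087585449219, 70.27027130126953), (217.81915283203125, 79.29479217529297), 80.5172119140625)
```

View pics/crop0.png

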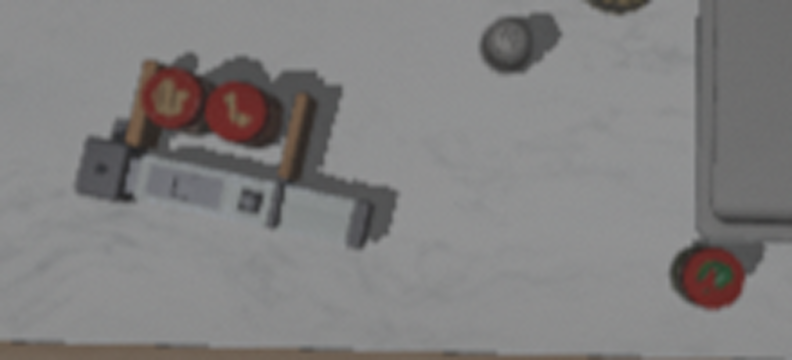

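carry_out --dp '[[0.027,-0.054,0],[0.027,-0.054,0],[0.027,-0.054,0],[0.027,-0.054,0],[0.027,-0.054,0],[0.027,-0.054,0],[0.027,-0.054,0],[0.027,-0.054,0],[0.027,-0.054,0],[0.017,-0.04,0]]' --dr '[[0,0,0.65],[0,0,0.65],[0,0,0.65],[0,0,0.65],[0,0,0.65],[0,0,0.65],[0,0,0.65],[0,0,0.65],[0,0,0.65],[0,0,0.65]]' --hand -1

```text
time_s: 1.35
ee_pos: [0.4312, 0.099, 0.2053]
tool_rot: [-0.0, 0.077, 0.997, -0.0]
wrist_force: [-0.3, -0.4, 0.6]
opening: 0.0008
grasp_force: 0.0
```

carry_out --dp '[[0,-0.02,0],[0,0,0],[0,0,0],[0,0,0]]' --dr '[[0,0,0],[0,0,0],[0,0,0],[0,0,0]]'

```text
time_s: 1.85
ee_pos: [0.4305, 0.0821, 0.2054]
tool_rot: [-0.0, 0.075, 0.997, 0.0]
wrist_force: [-0.8, 0.9, -0.1]
opening: 0.0005
grasp_force: 0.0
```

```bash
cat >> h.py <<'E'
from scipy.spatial.transform import Rotation as Ro
def wrist():
    o=telemetry.get_obs(); im,d=optics.camera('wrist'); p=optics.camera_params('wrist')
    w,x,y,z=o['tool_rot']; T=np.eye(4); T[:3,:3]=Ro.from_quat([x,y,z,w]).as_matrix(); T[:3,3]=o['ee_pos']
    T=T@np.array(p['hand_eye']); p['R']=T[:3,:3].T; p['t']=-T[:3,:3].T@T[:3,3]
    return im,d,p,o
def ray(p,u,v,h):
    C=-p['R'].T@p['t']; r=p['R'].T@np.array([(u-p['cx'])/p['fx'],(v-p['cy'])/p['fy'],1]); return C+r*(h-C[2])/r[2]
E
python3 - <<'E'
from h import *
im,d,p,o=wrist(); print(o['ee_pos'],o['tool_rot'],o['opening'],o['wrist_force'],o['time_s'],o['q'])
cv2.imwrite('pics/w1.png',im); np.savez('w1.npz',im=im,d=d,R=p['R'],t=p['t'])
E
```

```text
[0.43050447 0.08209114 0.20538342] [-5.75041951e-05  7.52990579e-02  9.97160992e-01  7.24114951e-05] 0.000529941976231726 [-0.77796607  0.85652329 -0.1356981 ] 1.85 [-7.15104656e-02 -2.80202528e-01  2.07613761e+00  1.49022898e-04
  1.34577202e+00 -1.49159926e+00]
```

View pics/w1.png

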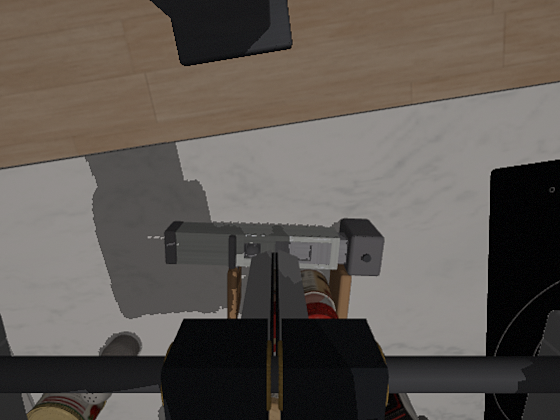

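The wrist view shows the sleeve from the end cap (172,243) to the foot (360,245), the ridge at about (233,250) and the pin at about (252,250).

```bash
python3 - <<'E'
from h import *
z=np.load('w1.npz'); p=optics.camera_params('wrist'); p['R']=z['R'];p['t']=z['t']; P=cloud(z['d'],p); im=z['im']
cv2.imwrite('pics/c1.png',cv2.resize(im[205:285,150:390],None,fx=3.3,fy=3.3,interpolation=cv2.INTER_CUBIC))
u=np.arange(560)[None,:]; v=np.arange(420)[:,None]
b=(u>155)&(u<390)&(v>205)&(v<285)
for lo,hi in((.054,.061),(.0615,.064),(.064,.0685)):
    Q=P[b&(P[...,2]>lo)&(P[...,2]<hi)]; print(lo,len(Q)); 
    if len(Q): print(cv2.minAreaRect((Q[:,:2]*1000).astype(np.float32)),np.median(Q[:,2]))
for uv in((172,245),(200,245),(233,250),(252,244),(252,250),(220,245),(300,250),(360,245)): print(uv,np.round(P[uv[1],uv[0]],4), np.round(ray(p,*uv,.058),4))
g=cv2.cvtColor(im,cv2.COLOR_BGR2GRAY)
print(z['d'][215:275:2,200]); print(g[215:275:2,200]); print(g[246,160:345].tolist())
E
```

```text
0.054 4755
((491.96026611328125, 72.74588012695312), (219.190185546875, 58.89977264404297), 80.48160552978516) 0.057485831086266585
0.0615 1105
((495.5715637207031, 104.01482391357422), (155.0641326904297, 53.46159362792969), 81.24910736083984) 0.0630813765272166
0.064 520
((487.78790283203125, 105.00189208984375), (150.08229064941406, 38.39311981201172), 78.20752716064453) 0.06513499915396555
(172, 245) [ 0.4612 -0.0248  0.0583] [ 0.4613 -0.0249  0.058 ]
(200, 245) [0.4656 0.0027 0.0577] [0.4655 0.0028 0.058 ]
(233, 250) [0.4721 0.0361 0.0672] [0.4757 0.0344 0.058 ]
(252, 244) [0.4723 0.0543 0.0578] [0.4722 0.0543 0.058 ]
(252, 250) [0.4755 0.0542 0.0656] [0.4786 0.0532 0.058 ]
(220, 245) [0.4688 0.0223 0.057 ] [0.4685 0.0225 0.058 ]
(300, 250) [0.4879 0.1009 0.053 ] [0.4858 0.1008 0.058 ]
(360, 245) [0.4874 0.1599 0.0627] [0.4895 0.1608 0.058 ]
[0.4029561  0.40286312 0.40194976 0.40346405 0.37467438 0.3691802
 0.36253604 0.3564817  0.35060757 0.34628543 0.34703985 0.34635538
 0.3485714  0.3502233  0.34917787 0.3497147  0.35038185 0.3509054
 0.3515352  0.35325685 0.35340902 0.354028
[... 279 characters left out ...]
3, 70, 72, 72, 70, 73, 72, 73, 72, 71, 71, 70, 73, 70, 72, 71, 71, 72, 71, 73, 70, 72, 70, 71, 72, 70, 71, 71, 71, 70, 71, 72, 71, 71, 71, 73, 72, 71, 71, 73, 71, 72, 72, 73, 72, 55, 37, 40, 42, 41, 41, 35, 34, 58, 78, 73, 74, 72, 73, 76, 70, 43, 40, 51, 39, 44, 45, 48, 50, 48, 50, 59, 52, 42, 41, 41, 39, 52, 76, 73, 73, 73, 73, 73, 77, 75, 73, 73, 73, 73, 72, 68, 61, 57, 59, 58, 58, 58, 56, 58, 58, 56, 55, 55, 54, 74, 112, 104, 101, 104, 104, 104, 106, 106, 107, 106, 107, 108, 107, 106, 107, 106, 108, 107, 107, 110, 100, 48, 68, 107, 107, 107, 108, 107, 105, 103, 106, 104, 101, 101, 103, 106, 105, 105, 101, 102, 104, 104, 117, 129, 129, 133, 129, 127, 129, 131, 117, 108, 109, 110, 110, 110]
```

View pics/c1.png

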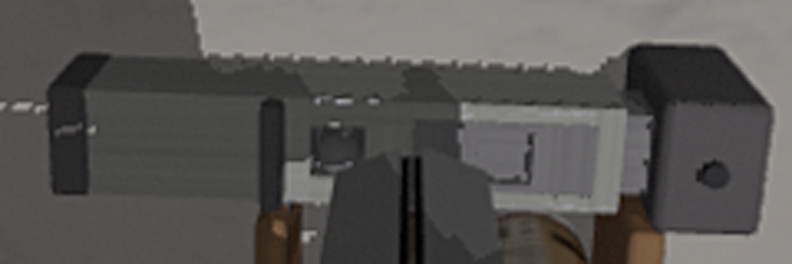

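```bash
python3 - <<'E'
from h import *
z=np.load('w1.npz'); p=optics.camera_params('wrist'); p['R']=z['R'];p['t']=z['t']; P=cloud(z['d'],p)
u=np.arange(560)[None,:]; v=np.arange(420)[:,None]
b=(u>180)&(u<227)&(v>205)&(v<285)&(abs(P[...,2]-.058)<.0035)
A=[];B=[]
for c in range(181,227):
    r=np.where(b[:,c])[0]; A.append(ray(p,c,r.min()-.5,.058)[:2]);B.append(ray(p,c,r.max()+.5,.058)[:2])
A=np.array(A);B=np.array(B)
for E in(A,B): s=np.polyfit(E[:,1],E[:,0],1); print('edge x=',s, np.degrees(np.arctan(s[0])), 'at y=.054:',np.polyval(s,.054))
# whole top: robust fit of near edge beyond
for h,uv in((.066,(252.4,249)),(.067,(236.3,250)),(.067,(229,250)),(.058,(165.5,246))): print(h,uv,np.round(ray(p,*uv,h),4))
E
```

```text
edge x= [0.18592714 0.45067054] 10.532572654224426 at y=.054: 0.46071060823596266
edge x= [0.18785616 0.48598562] 10.639367671974366 at y=.054: 0.49612985192607634
0.066 (252.4, 249) [0.4744 0.0548 0.066 ]
0.067 (236.3, 250) [0.4727 0.0392 0.067 ]
0.067 (229, 250) [0.4716 0.0322 0.067 ]
0.058 (165.5, 246) [ 0.4613 -0.0315  0.058 ]
```

carry_out --dp '[[0.0475,-0.0275,0],[0,0,-0.05],[0,0,-0.05],[0,0,-0.027],[0,0,0],[0,0,0]]' --dr '[[0,0,-1.6],[0,0,0],[0,0,0],[0,0,0],[0,0,0],[0,0,0]]'

```text
time_s: 2.65
ee_pos: [0.4793, 0.0539, 0.0798]
tool_rot: [0.001, 0.09, 0.996, -0.0]
wrist_force: [0.3, -0.6, 0.5]
opening: 0.0004
grasp_force: 0.0
```

```bash
python3 - <<'E'
from h import *
im,d,p,o=wrist(); cv2.imwrite('pics/w2.png',im[180:420,130:430]); np.savez('w2.npz',im=im,d=d,R=p['R'],t=p['t']); print(o['ee_pos'],o['tool_rot'],o['wrist_force'])
# predicted TCP pixel and TCP +- 12.5 on tool y
for q in ([0,0,0],[0,.0125,0],[0,-.0125,0]):
    w,x,y,zz=o['tool_rot']; X=o['ee_pos']+Ro.from_quat([x,y,zz,w]).apply(q); c=p['R']@X+p['t']; print(p['fx']*c[0]/c[2]+p['cx'],p['fy']*c[1]/c[2]+p['cy'])
E
```

```text
[0.47927846 0.053944   0.07983161] [ 1.09536877e-03  8.96499735e-02  9.95972731e-01 -3.98361738e-05] [ 0.2597514  -0.63384164  0.45051396]
273.0295765995498 265.74433150568615
295.4469694777054 265.7451118284886
250.6068671279046 265.74355099781934
```

View pics/w2.png

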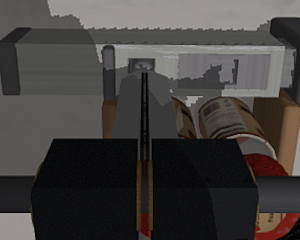

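The wrist crop shows the shut fingertips, gap at (143,75), lined up behind the pin at (143,65). The ridge is clear at (108,70), so I press down.

carry_out --dp '[[0,0,-0.01],[0,0,-0.004],[0,0,-0.004],[0,0,0]]' --dr '[[0,0,0],[0,0,0],[0,0,0],[0,0,0]]'

```text
time_s: 3.2
ee_pos: [0.4786, 0.0537, 0.0608]
tool_rot: [0.0, 0.09, 0.996, 0.0]
wrist_force: [-0.8, 0.4, 5.0]
opening: 0.0006
grasp_force: 2.4
```

carry_out --dp '[[0,0,-0.002],[0,0,-0.001],[0,0,0],[0,0,0]]' --dr '[[0,0,0],[0,0,0],[0,0,0],[0,0,0]]'

```text
time_s: 3.7
ee_pos: [0.4787, 0.0537, 0.0582]
tool_rot: [0.0, 0.09, 0.996, 0.0]
wrist_force: [-2.3, 0.7, 7.7]
opening: 0.0004
grasp_force: 3.2
```

carry_out --dp '[[0,0,-0.0008],[0,0,0],[0,0,0]]' --dr '[[0,0,0],[0,0,0],[0,0,0]]'

```text
time_s: 4.08
ee_pos: [0.4787, 0.0537, 0.0577]
tool_rot: [0.0, 0.09, 0.996, -0.0]
wrist_force: [-2.8, -0.4, 9.4]
opening: 0.0005
grasp_force: 5.1
```

carry_out --dp '[[-0.0003,-0.0015,0],[-0.0003,-0.0015,-0.0003],[-0.0003,-0.0015,0],[-0.0002,-0.001,0],[0,0,0]]' --dr '[[0,0,0],[0,0,0],[0,0,0],[0,0,0],[0,0,0]]'

```text
time_s: 4.7
ee_pos: [0.4783, 0.0493, 0.0577]
tool_rot: [0.001, 0.09, 0.996, 0.001]
wrist_force: [-1.8, 5.7, 8.9]
opening: 0.0005
grasp_force: 4.3
```

carry_out --dp '[[-0.0002,-0.001,0],[-0.0002,-0.001,0],[-0.0002,-0.001,0],[0,0,0]]' --dr '[[0,0,0],[0,0,0],[0,0,0],[0,0,0]]'

```text
time_s: 5.2
ee_pos: [0.478, 0.0459, 0.0575]
tool_rot: [0.002, 0.09, 0.996, 0.001]
wrist_force: [0.1, 4.5, 6.0]
opening: 0.0005
grasp_force: 3.2
```

carry_out --dp '[[-0.0002,-0.001,-0.0004],[-0.0002,-0.001,0],[-0.0002,-0.001,0],[-0.0002,-0.001,0],[0,0,0]]' --dr '[[0,0,0],[0,0,0],[0,0,0],[0,0,0],[0,0,0]]'

```text
time_s: 5.82
ee_pos: [0.478, 0.0435, 0.0574]
tool_rot: [0.003, 0.091, 0.996, 0.003]
wrist_force: [3.2, 11.0, 4.8]
opening: 0.0006
grasp_force: 7.2
```

```bash
python3 - <<'E'
from h import *
im,d,p,o=wrist(); cv2.imwrite('pics/w3.png',cv2.resize(im[190:310,170:390],None,fx=3.6,fy=3.6,interpolation=cv2.INTER_CUBIC)); np.savez('w3.npz',im=im,d=d,R=p['R'],t=p['t']); print(o['ee_pos'],o['tool_rot'],o['wrist_force'])
E
```

```text
[0.4779523  0.0435309  0.05740324] [0.00252618 0.09092182 0.99585043 0.00295892] [ 3.15945367 10.97493174  4.84267276]
```

View pics/w3.png

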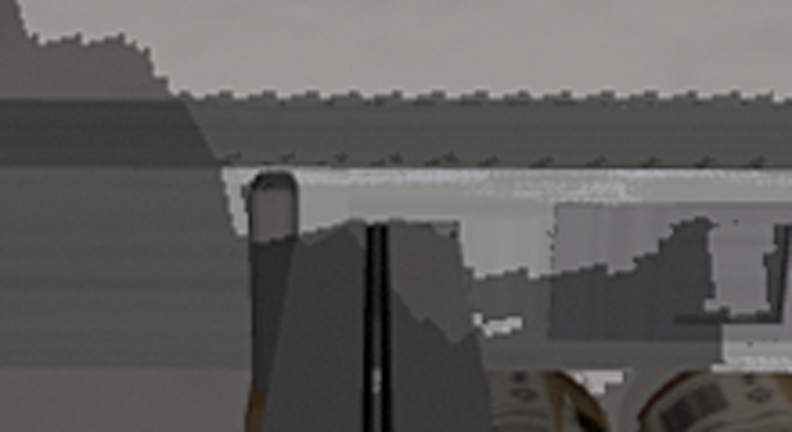

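The crop shows the fingertip touching the ridge at x≈298, its rear edge at x≈460 still over the pin and no pin standing up. The sleeve has moved about 7 mm, so I carry on.

carry_out --dp '[[-0.0001,-0.001,-0.0002],[-0.0002,-0.001,0],[0,0,0]]' --dr '[[0,0,0],[0,0,0],[0,0,0]]'

```text
time_s: 6.25
ee_pos: [0.4778, 0.0429, 0.0574]
tool_rot: [0.003, 0.091, 0.996, 0.004]
wrist_force: [3.6, 17.1, 6.6]
opening: 0.0
grasp_force: 9.8
```

```bash
python3 - <<'E'
from h import *
def L(f):
    z=np.load(f); p=optics.camera_params('wrist'); p['R']=z['R'];p['t']=z['t']; return z,p
z1,p1=L('w1.npz'); z3,p3=L('w3.npz')
ax=np.array([.178,.984])
for n,a,b,h in(('ridge',(236.3,238),(252.8,243),.067),('plate',(289.4,245),(323.6,252),.058),('L',(311.5,255),(387,275),.058)):
    A=ray(p1,*a,h)[:2];B=ray(p3,*b,h)[:2]; print(n,A,B,(A-B)@ax*1000)
# pin project in w3, depth near it
for X in([.478,.0545,.058],): 
    c=p3['R']@np.array(X)+p3['t']; print('pin px',p3['fx']*c[0]/c[2]+p3['cx'],p3['fy']*c[1]/c[2]+p3['cy'])
E
```

```text
ridge [0.46037379 0.04147127] [0.45889045 0.03636831] 5.285344394165379
plate [0.47886653 0.09106118] [0.47465014 0.07238855] 19.124379773671976
L [0.49292329 0.1116116 ] [0.49505515 0.10550491] 5.6295159393559935
pin px 292.50943364136464 262.97051265467275
```

carry_out --dp '[[-0.0003,-0.0005,-0.0003],[-0.0003,-0.0005,0],[0,0,0]]' --dr '[[0,0,0],[0,0,0],[0,0,0]]'

```text
time_s: 6.62
ee_pos: [0.4778, 0.0425, 0.0574]
tool_rot: [0.003, 0.091, 0.996, 0.005]
wrist_force: [5.0, 19.7, 7.0]
opening: 0.0006
grasp_force: 11.6
```

carry_out --dp '[[0.0004,0.002,0],[0,0,0],[0,0,-0.0003],[0,0,0]]' --dr '[[0,0,0],[-1.5,0.6,0],[0,0,0],[0,0,0]]'

```text
time_s: 7.12
ee_pos: [0.4779, 0.0429, 0.0571]
tool_rot: [-0.001, 0.091, 0.996, -0.01]
wrist_force: [2.3, 12.5, 9.3]
opening: 0.0002
grasp_force: 9.4
```

carry_out --dp '[[-0.0002,-0.001,-0.0003],[-0.0002,-0.001,-0.0002],[-0.0001,-0.0005,0],[0,0,0]]' --dr '[[0,0,0],[0,0,0],[0,0,0],[0,0,0]]'

```text
time_s: 7.62
ee_pos: [0.4771, 0.0384, 0.057]
tool_rot: [-0.002, 0.09, 0.996, -0.013]
wrist_force: [-0.3, 1.6, 12.3]
opening: 0.0006
grasp_force: 7.4
```

The force dropped from 20 N to 2 N and the sleeve moved on, so the pin is ducked. I ease the downforce and slide further.

carry_out --dp '[[0,0,0.0012],[-0.0005,-0.003,0],[-0.0005,-0.003,0],[-0.0006,-0.003,0],[-0.0005,-0.003,0],[-0.0005,-0.003,0],[-0.0006,-0.003,0],[-0.0005,-0.003,0],[-0.0005,-0.003,0],[0,0,0]]' --dr '[[1.0,0,0],[0,0,0],[0,0,0],[0,0,0],[0,0,0],[0,0,0],[0,0,0],[0,0,0],[0,0,0],[0,0,0]]'

```text
time_s: 8.88
ee_pos: [0.4723, 0.014, 0.0573]
tool_rot: [-0.003, 0.09, 0.996, -0.004]
wrist_force: [0.5, 2.6, 8.3]
opening: 0.0005
grasp_force: 5.9
```

```bash
python3 - <<'E'
from h import *
im,d,p,o=wrist(); cv2.imwrite('pics/w4.png',cv2.resize(im[190:310,170:390],None,fx=3.6,fy=3.6,interpolation=cv2.INTER_CUBIC)); np.savez('w4.npz',im=im,d=d,R=p['R'],t=p['t']); print(o['ee_pos'],o['tool_rot'],o['wrist_force'])
for X in([.478,.0545,.058],): 
    c=p['R']@np.array(X)+p['t']; print('pin px in crop',(p['fx']*c[0]/c[2]+p['cx']-170)*3.6,(p['fy']*c[1]/c[2]+p['cy']-190)*3.6)
E
```

```text
[0.47232761 0.01396934 0.05732577] [-0.00286833  0.09029907  0.9959016  -0.00422573] [0.50808516 2.6110103  8.28680485]
pin px in crop 636.744286152177 265.31606319525616
```

View pics/w4.png

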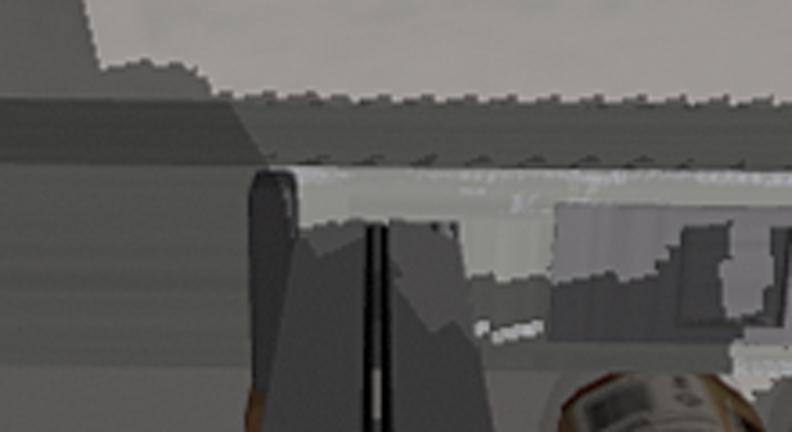

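The crop shows the plate's hole at x≈680–785 (centre 732) and the pin axis at about 637, so roughly 14 mm remain.

carry_out --dp '[[-0.0003,-0.0015,0.0004],[-0.0003,-0.0015,0],[-0.0003,-0.0015,0],[-0.0003,-0.0015,0],[-0.0003,-0.0015,0],[-0.0002,-0.001,0],[-0.0001,-0.0007,0],[-0.0001,-0.0007,0],[-0.0001,-0.0007,0],[0,0,0]]' --dr '[[0,0,0],[0,0,0],[0,0,0],[0,0,0],[0,0,0],[0,0,0],[0,0,0],[0,0,0],[0,0,0],[0,0,0]]'

```text
time_s: 10.18
ee_pos: [0.47, 0.0019, 0.0574]
tool_rot: [-0.003, 0.09, 0.996, -0.006]
wrist_force: [-0.3, -3.7, 5.4]
opening: 0.0004
grasp_force: 4.2
```

carry_out --dp '[[-0.0001,-0.0007,0],[-0.0001,-0.0007,0],[-0.0001,-0.0007,0],[-0.0001,-0.0007,0]]' --dr '[[0,0,0],[0,0,0],[0,0,0],[0,0,0]]'

```text
time_s: 10.68
ee_pos: [0.4696, 0.0002, 0.0574]
tool_rot: [-0.003, 0.09, 0.996, -0.005]
wrist_force: [0.5, 1.0, 6.0]
opening: 0.0003
grasp_force: 4.1
```

carry_out --dp '[[-0.0001,-0.0006,0],[-0.0001,-0.0006,0],[-0.0001,-0.0006,0],[0,0,0]]' --dr '[[0,0,0],[0,0,0],[0,0,0],[0,0,0]]'

```text
time_s: 11.18
ee_pos: [0.4693, -0.0016, 0.0574]
tool_rot: [-0.003, 0.09, 0.996, -0.005]
wrist_force: [1.7, 1.9, 6.8]
opening: 0.0006
grasp_force: 4.2
```

```bash
python3 - <<'E'
from h import *
im,d,p,o=wrist(); cv2.imwrite('pics/w5.png',cv2.resize(im[190:310,170:390],None,fx=3.6,fy=3.6,interpolation=cv2.INTER_CUBIC)); np.savez('w5.npz',im=im,d=d,R=p['R'],t=p['t']); print(o['ee_pos'],o['tool_rot'],o['wrist_force'])
P=cloud(d,p); 
for X in([.478,.0545,.058],[.478,.0545,.066]): 
    c=p['R']@np.array(X)+p['t']; u,v=p['fx']*c[0]/c[2]+p['cx'],p['fy']*c[1]/c[2]+p['cy'];print('pin px in crop',(u-170)*3.6,(v-190)*3.6)
u,v=int(u),int(v); print(np.round(P[v-12:v+14:3,u-16:u+17:4,2]*1000,1))
E
```

```text
[ 0.4693289  -0.00161909  0.05739064] [-0.00315892  0.0901485   0.99591216 -0.00471643] [1.67254698 1.86130713 6.84977831]
pin px in crop 740.0743722182724 266.6598069938131
pin px in crop 754.6890092043944 289.3986699327633
[[55.3 59.2 60.4 61.  60.4 58.9 55.5 59.3 59.4]
 [57.  60.4 61.7 62.6 63.5 62.4 55.2 57.6 58.7]
 [59.8 61.8 62.6 64.8 63.6 62.4 56.9 57.7 57.7]
 [60.6 62.8 62.4 65.4 64.6 64.  61.  57.6 58. ]
 [60.5 62.6 64.  65.1 65.5 64.8 56.2 57.9 59.2]
 [40.  63.  64.7 64.7 64.8 63.7 58.3 57.7 58.4]
 [39.7 61.8 64.8 64.8 65.5 64.  58.1 58.4 57.1]
 [55.7 57.  56.  62.2 57.1 56.2 56.8 58.9 58.1]
 [57.3 57.8 57.9 58.5 58.5 58.4 58.1 58.2 58.6]]
```

The depth at the pin's place reads 65 mm, so the pin stands up in the next hole. I lift off and head for the spare jar.

carry_out --dp '[[0,0.001,0.01],[0,0,0.05],[0,0,0.05],[0,0,0.03]]' --dr '[[0,0,0],[0.5,-0.6,0],[0,0,0],[0,0,0]]'

```text
time_s: 11.72
ee_pos: [0.4682, -0.0007, 0.1989]
tool_rot: [0.001, 0.09, 0.996, -0.0]
wrist_force: [0.2, -0.7, -0.6]
opening: 0.0009
grasp_force: 0.0
```

carry_out --dp '[[-0.004,-0.022,0],[-0.004,-0.022,0],[-0.004,-0.022,0],[-0.004,-0.022,0],[-0.004,-0.022,0],[-0.004,-0.022,0],[-0.004,-0.022,0],[-0.004,-0.022,0],[-0.004,-0.022,0],[0,0,0]]' --dr '[[0,0,-10],[0,0,-10],[0,0,-10],[0,0,-10],[0,0,-10],[0,0,-10],[0,0,-10],[0,0,-10],[0,0,-10],[0,0,0]]' --hand 1

```text
time_s: 12.98
ee_pos: [0.4312, -0.1991, 0.196]
tool_rot: [-0.0, 0.768, 0.641, -0.0]
wrist_force: [-0.8, 0.8, 0.0]
opening: 0.0932
grasp_force: 0.0
```

```bash
python3 - <<'E'
from h import *
import time
res=[]
for n in('wrist','top','scene'):
    if n=='wrist': im,d,p,o=wrist()
    else: im,d,p=snap(n); p['R']=np.array(p['R']);p['t']=np.array(p['t'])
    np.savez(n+'6.npz',im=im,d=d,R=p['R'],t=p['t'])
    P=cloud(d,p)
    hsv=cv2.cvtColor(im,cv2.COLOR_BGR2HSV); m=((hsv[...,0]<8)|(hsv[...,0]>172))&(hsv[...,1]>130)&(hsv[...,2]>40)
    N,l,s,c=cv2.connectedComponentsWithStats(m.astype(np.uint8))
    for i in range(1,N):
        if s[i,4]>40:
            mm=(l==i)&(P[...,2]>.101)&(P[...,2]<.111)
            Q=P[mm]; 
            if len(Q)>10:
                (cx,cy),r=cv2.minEnclosingCircle((Q[:,:2]*1000).astype(np.float32)); print(n,c[i],s[i,4],'med',np.round(np.median(Q,0),4),'circ',round(cx,1),round(cy,1),round(r,1))
print(o['ee_pos'],o['tool_rot'],o['time_s'])
cv2.imwrite('pics/w6.png',np.load('wrist6.npz')['im'])
# rack in top view: brown boards
z=np.load('top6.npz'); p=optics.camera_params('top'); P=cloud(z['d'],p); hsv=cv2.cvtColor(z['im'],cv2.COLOR_BGR2HSV)
m=(hsv[...,0]>5)&(hsv[...,0]<18)&(hsv[...,1]>80)&(abs(P[...,2]-.062)<.012)&(P[...,0]>.45)&(P[...,0]<.62)&(P[...,1]>-.1)&(P[...,1]<.2)
N,l,s,c=cv2.connectedComponentsWithStats(m.astype(np.uint8))
for i in range(1,N):
    if s[i,4]>8: print('board',c[i],s[i],np.round(np.median(P[l==i],0),4),[np.round(x,1) for x in cv2.minAreaRect((P[l==i][:,:2]*1000).astype(np.float32))])
E
```

```text
wrist [291.93152235 307.32597623] 1767 med [ 0.4299 -0.2858  0.1052] circ 432.3 -289.7 22.3
top [177.44642857 206.375     ] 112 med [0.5545 0.1023 0.1051] circ 552.2 104.9 20.6
top [195.04651163 210.65697674] 172 med [0.5426 0.0566 0.1054] circ 543.5 58.1 21.9
scene [205.51908397 187.27480916] 262 med [0.5429 0.0636 0.1066] circ 541.9 76.8 46.1
scene [296.78888889 247.38333333] 180 med [ 0.4216 -0.2978  0.1067] circ 428.4 -295.5 21.2
[ 0.43124723 -0.19907862  0.1960437 ] [-4.81164410e-04  7.67904998e-01  6.40563540e-01 -1.84250037e-04] 12.975
board [170.88235294 199.76470588] [169 197   5   8  17] [0.576  0.1328 0.0601] [array([571.5, 132.9]), array([ 7.1, 19.9]), np.float64(75.4)]
board [167.24324324 214.54054054] [165 207   5  13  37] [0.5325 0.1408 0.0604] [array([536.8, 139.5]), array([10.8, 33.2]), np.float64(73.4)]
board [229.46 221.66] [226 211   7  22  50] [ 0.5192 -0.0279  0.0599] [array([519.3, -27.9]), array([ 5.9, 58.4]), np.float64(78.2)]
```

carry_out --dp '[[0,-0.045,0],[0,-0.045,0],[0,0,0],[0,0,-0.05],[0,0,-0.05],[0,0,-0.024],[0,0,0]]' --dr '[[0,0,0],[0,0,0],[0,0,0],[0,0,0],[0,0,0],[0,0,0],[0,0,0]]'

```text
time_s: 14.0
ee_pos: [0.4308, -0.2857, 0.0702]
tool_rot: [-0.003, 0.767, 0.641, -0.0]
wrist_force: [-0.2, 0.1, 0.7]
opening: 0.0934
grasp_force: 0.0
```

carry_out --dp '[[0,0,0],[0,0,0],[0,0,0],[0,0,0],[0,0,0],[0,0,0]]' --dr '[[0,0,0],[0,0,0],[0,0,0],[0,0,0],[0,0,0],[0,0,0]]' --hand -1 --newtons 20

```text
time_s: 14.75
ee_pos: [0.4319, -0.2886, 0.0723]
tool_rot: [0.0, 0.768, 0.641, 0.0]
wrist_force: [0.2, -1.1, 0.7]
opening: 0.0442
grasp_force: 20.0
```

carry_out --dp '[[0,0,0.03],[0,0,0.05],[0,0,0.04],[0,0,0]]' --dr '[[0,0,0],[0,0,0],[0,0,0],[0,0,0]]'

```text
time_s: 15.25
ee_pos: [0.4333, -0.29, 0.1956]
tool_rot: [0.003, 0.768, 0.641, 0.0]
wrist_force: [-0.1, 0.3, -2.5]
opening: 0.0441
grasp_force: 20.0
```

carry_out --dp '[[0.01,0.029,0],[0.013,0.037,0],[0.013,0.037,0],[0.013,0.038,0],[0.013,0.039,0],[0.013,0.038,0],[0.013,0.037,0],[0.01,0.03,0],[0.003,0.0095,0],[0,0,0]]' --dr '[[0,0,0],[0,0,0],[0,0,0],[0,0,0],[0,0,0],[0,0,0],[0,0,0],[0,0,0],[0,0,0],[0,0,0]]'

```text
time_s: 16.5
ee_pos: [0.5321, 0.0061, 0.1908]
tool_rot: [-0.001, 0.768, 0.641, -0.001]
wrist_force: [-0.5, -0.5, -0.9]
opening: 0.044
grasp_force: 20.0
```

```bash
python3 - <<'E'
from h import *
im,d,p,o=wrist(); np.savez('w7.npz',im=im,d=d,R=p['R'],t=p['t']); cv2.imwrite('pics/w7.png',im); P=cloud(d,p)
print(o['ee_pos'],o['opening'],o['grasp_force'],o['time_s'],o['wrist_force'])
hsv=cv2.cvtColor(im,cv2.COLOR_BGR2HSV); m=((hsv[...,0]<8)|(hsv[...,0]>172))&(hsv[...,1]>130)&(hsv[...,2]>40)&(abs(P[...,2]-.106)<.005)
N,l,s,c=cv2.connectedComponentsWithStats(m.astype(np.uint8))
for i in range(1,N):
    if s[i,4]>80:
        Q=P[l==i]; (cx,cy),r=cv2.minEnclosingCircle((Q[:,:2]*1000).astype(np.float32)); print(c[i],s[i,4],'circ',round(cx,1),round(cy,1),round(r,1))
m=(hsv[...,0]>5)&(hsv[...,0]<20)&(hsv[...,1]>70)&(abs(P[...,2]-.062)<.006)
N,l,s,c=cv2.connectedComponentsWithStats(m.astype(np.uint8))
for i in range(1,N):
    if s[i,4]>40: print('board',c[i],s[i],[np.round(x,1) for x in cv2.minAreaRect((P[l==i][:,:2]*1000).astype(np.float32))])
E
```

```text
[0.53210329 0.00605015 0.19083708] 0.04401249381386972 19.999968991332935 16.5 [-0.54954365 -0.50114193 -0.86502068]
[456.5         14.87878788] 132 circ 676.5 126.5 11.6
[277.6055  84.411 ] 2000 circ 552.1 105.1 21.7
[276.65326855 151.37279152] 2264 circ 543.6 58.1 22.0
board [268.0723192   47.05735661] [ 228   39   82   18 1203] [array([551. , 137.3]), array([12. , 65.7]), np.float64(78.6)]
board [460.34626866 239.14626866] [448 227  37  36 335] [array([700.3, -60.6]), array([39.1, 19.8]), np.float64(48.4)]
board [236.88135593 239.42372881] [234 235   7  11  59] [array([491.6, -21.3]), array([9.6, 6.1]), np.float64(82.0)]
```

View pics/w7.png

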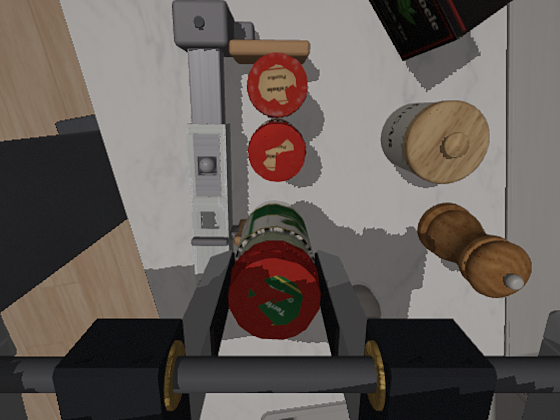

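The wrist view shows the pin standing in the second hole at (205,163), jars A and B at (277,84) and (277,151), and the held jar over the free space with the tall bystanders clear of the hand. I lower it.

carry_out --dp '[[0.0018,0,-0.01],[0,0,-0.03],[0,0,-0.03],[0,0,-0.025],[0,0,-0.012],[0,0,-0.005],[0,0,0]]' --dr '[[0,0,0],[0,0,0],[0,0,0],[0,0,0],[0,0,0],[0,0,0],[0,0,0]]'

```text
time_s: 17.42
ee_pos: [0.535, 0.0057, 0.0807]
tool_rot: [0.0, 0.768, 0.641, 0.0]
wrist_force: [0.6, -0.4, -0.5]
opening: 0.044
grasp_force: 20.0
```

carry_out --dp '[[0,0,-0.002],[0,0,-0.002],[0,0,-0.001],[0,0,0],[0,0,0]]' --dr '[[0,0,0],[0,0,0],[0,0,0],[0,0,0],[0,0,0]]'

```text
time_s: 18.05
ee_pos: [0.5347, 0.006, 0.0754]
tool_rot: [0.0, 0.768, 0.641, 0.0]
wrist_force: [-0.2, -0.5, -2.0]
opening: 0.044
grasp_force: 20.0
```

carry_out --dp '[[0,0,-0.001],[0,0,-0.001],[0,0,-0.001],[0,0,0],[0,0,0]]' --dr '[[0,0,0],[0,0,0],[0,0,0],[0,0,0],[0,0,0]]'

```text
time_s: 18.68
ee_pos: [0.5347, 0.006, 0.0723]
tool_rot: [0.0, 0.768, 0.641, 0.0]
wrist_force: [-1.1, -0.3, -0.8]
opening: 0.0443
grasp_force: 20.0
```

carry_out --dp '[[0,0,-0.0006],[0,0,0],[0,0,0]]' --dr '[[0,0,0],[0,0,0],[0,0,0]]'

```text
time_s: 19.05
ee_pos: [0.5348, 0.006, 0.0723]
tool_rot: [0.0, 0.768, 0.641, -0.0]
wrist_force: [-2.5, 2.0, 5.3]
opening: 0.0438
grasp_force: 20.0
```

carry_out --dp '[[0,0,0],[0,0,0],[0,0,0],[0,0,0.01],[0,0,0.03],[0,0,0.05],[0,0,0.05],[0,0,0]]' --dr '[[0,0,0],[0,0,0],[0,0,0],[0,0,0],[0,0,0],[0,0,0],[0,0,0],[0,0,0]]' --hand 0.5

```text
time_s: 20.05
ee_pos: [0.5376, 0.0054, 0.2175]
tool_rot: [0.004, 0.768, 0.641, 0.003]
wrist_force: [0.4, -0.7, -0.5]
opening: 0.0706
grasp_force: 0.0
```

carry_out --dp '[[-0.01,-0.05,0],[-0.01,-0.05,0],[-0.01,-0.05,0],[-0.01,-0.03,0],[0,0,0],[0,0,0]]' --dr '[[0,0,0],[0,0,0],[0,0,0],[0,0,0],[0,0,0],[0,0,0]]'

```text
time_s: 20.8
ee_pos: [0.4945, -0.1732, 0.2111]
tool_rot: [-0.001, 0.768, 0.641, 0.0]
wrist_force: [-0.5, -0.5, -0.5]
opening: 0.0703
grasp_force: 0.0
```

```bash
python3 - <<'E'
from h import *
im,d,p=snap('top'); P=cloud(d,p); cv2.imwrite('pics/t8.png',cv2.resize(im[130:280,130:350],None,fx=3.6,fy=3.6,interpolation=cv2.INTER_CUBIC))
hsv=cv2.cvtColor(im,cv2.COLOR_BGR2HSV); m=((hsv[...,0]<8)|(hsv[...,0]>172))&(hsv[...,1]>130)&(hsv[...,2]>40)&(abs(P[...,2]-.106)<.006)
N,l,s,c=cv2.connectedComponentsWithStats(m.astype(np.uint8))
for i in range(1,N):
    if s[i,4]>40:
        Q=P[l==i]; (cx,cy),r=cv2.minEnclosingCircle((Q[:,:2]*1000).astype(np.float32)); print(c[i],s[i,4],'circ',round(cx,1),round(cy,1),round(r,1),np.median(Q[:,2]))
z=np.load('top0.npz'); P0=cloud(z['d'],p)
for n,(u,v) in dict(foot=(158,227),shaker=(272,192),timer=(393,258),tea=(163,156),tomato=(302,168),sugar=(208,160),mill=(247,152)).items(): print(n,round(float(np.abs(im[v-15:v+15,u-15:u+15].astype(int)-z['im'][v-15:v+15,u-15:u+15]).mean()),1))
print(telemetry.get_obs()['ee_pos'],telemetry.get_obs()['time_s'])
E
```

```text
[177.36036036 206.7027027 ] 111 circ 551.8 105.0 20.4 0.10526306779368722
[195.03508772 210.61988304] 171 circ 542.6 58.0 21.5 0.10569975277865334
[215.64084507 215.        ] 142 circ 534.7 4.5 20.9 0.10533401914644536
foot 9.0
shaker 38.1
timer 8.7
tea 4.2
tomato 7.8
sugar 7.4
mill 6.9
[ 0.49466421 -0.17289769  0.21118119] 20.85
```

View pics/t8.png

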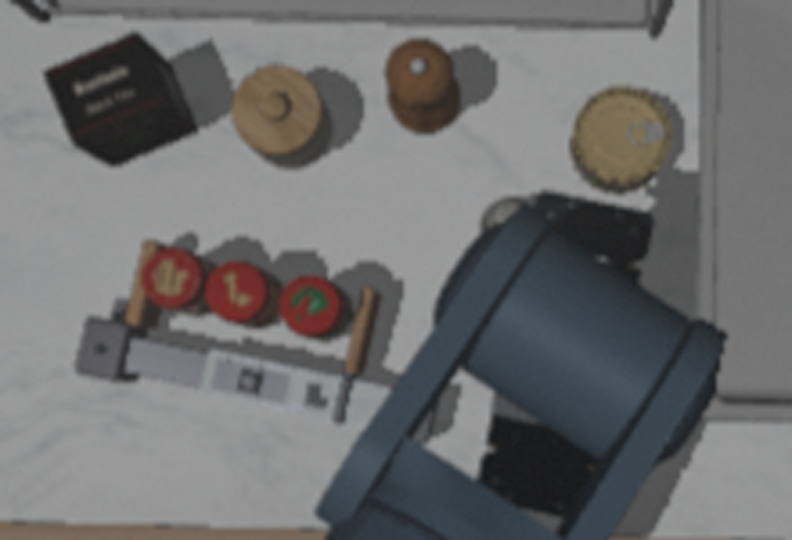

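The top view shows three red caps in a row between the boards at (172,278), (236,292) and (312,304), with the pin up at (248,378). The bystanders are in place, though the arm hides most of the salt shaker, and the robot touches nothing.

```bash
python3 -c "
from plant import ctrl; print(ctrl.finish_job())"
```

```text
the job is handed in; nothing more can be done
None
```

The rack is widened by about 51 mm with the pin up in the sleeve's next hole, and the spare jar stands upright in the row beside the other two. Getting the pin to duck took a push that reached about 20 N, more than the 12 N expected; the job is handed in after 21 s, and I was not shown the verdict.

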